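Fit the job-ticket holder behind the shelf lip

TASK

Pull the job-ticket holder straight up out of the white tool stand, slide its foot down into the pocket behind the front lip of the little parts shelf (feel for the taller plate at the back of the pocket), and push it upright down against the spring shoe until it is fully home, firmly but without forcing it. Finish while still holding it pressed home, since a colleague will now tighten the clamp screw: the spring lifts it again if you let go. Leave the other things on the bench, in the stand and on the shelf where they are.

Things in the scene. Friction and masses are not known exactly. Their poses are not given: they have to be found in the camera images.
- ticket: Job-ticket holder: upright flat grey plastic bar 130 mm tall, 36 mm wide (y), 8 mm thick (x), foot rounded, white card on both faces (front = back). Origin: centre of its underside, z up its length. The tallest in the stand, the only one with a card and a thick head; in any of the 3 slots. A dark line 40 mm above the foot comes level with the lip's top when home. About 50 g.
- ticket_head (a point): Middle of the ticket holder's head, 112 mm above its foot, axes as ticket. The head reaches from 95 to 130 mm above the foot and is 40 mm wide (y) and 12 mm thick (x): grip it here across the thickness (fingers close along x), from above.
- stand: Fixed white block, 50 (x) x 180 (y) x 75 mm tall, with three upright slots at y = -55, 0 and +55 mm, each 11 mm (x) by 42 mm (y), floor 8 mm above the bench. Origin: centre of the underside. Ticket holder, steel rule and brass gauge stand in the slots in any order, flat faces looking along the stand's x; the ticket's head stands well above the block.
- shelf: Fixed wooden parts shelf, 200 mm wide (y), on the bench, with an aluminium rail along its front (-x) edge; the pocket is in the rail's middle. Origin: on the bench below the middle of the pocket; x points from the lip to the back of the shelf, z up. Behind the rail the deck is 60 mm above the bench and the shelf ends at x = 135 mm (back board 85 mm tall); nothing on the deck is taller than 50 mm.
- pocket (a point): Centre of the pocket's mouth, level with the lip's top, 85 mm above the bench; axes as shelf. Gap 12 mm (x -6 to 6), 46 mm wide (y), solid cheeks beyond as high as the lip. Lip 5 mm thick (x -11 to -6). Back plate 5 mm thick (x 6 to 11), 20 mm taller than the lip. The ticket holder goes in foot first, thickness along x, either face forward.
- shoe (a joint): Spring shoe at the bottom of the pocket: travel in m, 0 when up (its top 28 mm below the lip's top), 0.012 fully down at a firm stop (40 mm below the lip's top). It resists with 3.5 N at first, rising evenly to 12 N fully down, and springs back when let go.
- rule: Bystander: plain steel strip 90 mm tall, 32 mm wide, 6 mm thick, in a slot of the stand. Origin: centre of its foot.
- gauge: Bystander: brass stepped strip 105 mm tall, 30 mm wide below and 18 mm above, 7 mm thick, in a slot of the stand. Origin: centre of its foot.
- jar: Bystander: small jar 36 mm across, 45 mm tall, on the deck of the shelf. Origin: centre of its underside.
- weight: Bystander: brass cylinder 28 mm across, 25 mm tall, on the deck of the shelf. Origin: centre of its underside.
- loupe: Bystander: black eye loupe 34 mm across, 30 mm tall, on the bench. Origin: centre of its underside.
- dish: Bystander: glass dish 70 mm across, 22 mm tall, on the bench. Origin: centre of its underside.
There are look-alikes about, which are no part of the job. What is meant by the ticket is not blue, and is the larger of those in its own colour.

How it is judged:
By the outcome, as a careful person would: the job done as asked, in the order asked, and still so for the second after the job is handed in, while the arm keeps its last pose, push and grip.
It also fails if it takes over 48 s, if anything falls off the work surface, if the arm or the gripper's body presses on something with over 40 N, if the wrist force passes 120 N, or if a joint passes its speed limit or range.

ROBOT

A 6-joint arm with a two-finger parallel gripper is mounted at the origin on the work surface. World frame = base frame: x ahead of the robot, y to its left, z up, the work surface at z = 0. Lengths are in mm, angles in degrees, forces in N, time in s.
With the tool pointing down it reaches from about 350 to 850 mm from the base axis. Payload 8.1 kg.
Tool frame: the origin (TCP) lies midway between the tips of the shut fingers; the grasp point (between the pads) lies 19 mm behind it; z points along the fingers, y is the line along which they close (so a half turn about z gives the same grasp; the last joint's range is limited). The gripper opens to 85 mm and grips with 20 to 120 N. Pads are 22 mm wide; open, the fingers measure 114 mm over their backs; the gripper's body (76 mm by 85 mm) begins 54 mm behind the grasp point. The pads swing forward as they close: fully open they stand 13 mm farther back than shut.
Start: joints at [-78.232, 7.471, 85.268, -0, 87.261, -4.893], TCP at [172.051, -574.807, 231.292] pointing down, gripper open.
Joint ranges: [-169.43, 169.43], [-51.17, 129.36], [1.28, 143.12], [-76.62, 256.62], [0, 156.53], [-152.29, 152.29]. Speed limits (degrees/s): [136.94, 136.94, 159.86, 180, 180, 180].

INTERFACE

Orientations are given as [roll, pitch, yaw] about the fixed x, y, z axes, in that order (R = Rz(yaw) Ry(pitch) Rx(roll)).
In Python, from bench import r, optics, workorder gives the robot as it stands.
- The arm moves only by the shell command python3 -m handwheel [FORCE], which reads ROWS from standard input. ROWS is a JSON list of rows, 1 to 8 of them, each of 7 numbers: a rotation vector rx, ry, rz in units of 5 degrees, then dx, dy, dz in units of 20 mm, then the finger opening in mm; each row is the pose to reach, as a shift and turn from the pose commanded when the command began, along the tool's axes at that moment; what a row does not reach only later rows make up. A row lasts 1/8 s, in which the tool goes at most 62.5 mm and 10.7 degrees, less where a joint would pass 70% of its speed; a pose out of reach is approached as far as the arm can. The fingers move at their own pace and stop on an object; FORCE is the grip in N (left out, the last holds). Time passes only in rows, so rows that do not move let the fingers close. It prints the time, the measured TCP pose, the force, the opening and the grip force at its end. Input that does not fit is refused with a message, and nothing moves.
- r.sense(): the state, without advancing time (a new reading comes with each control period).
- optics.snapshot(name): name is "scene" or "side" or "wrist"; returns a dict with "pixels" (400x640x3 uint8, blue, green, red), "fx", "fy", "cx", "cy" (pixels), "pose" (4x4, takes a point from camera to world coordinates). Camera axes: x right, y up, looking along -z (the intrinsics and any distortion apply to the point x, -y, -z); pixel columns grow to the right and rows downward; lengths in mm; the calibration is good to about 2 mm. A picture is of the moment at which its call begins. There is no depth.
- workorder.hand_in(): hands the job in; it is judged then, once.
The state is a dict: "time": time; "joint_pos": joint angles; "qd": joint speeds; "joint_efforts": joint torques, N m; "tool_pos": TCP position; "tcp_rot": TCP orientation; "ft_force": force on the tool from outside, world axes, zero at the start; "wrist_torque": the same for the moment, N m; "finger_gap": finger opening in mm; "grip_force": force on a finger pad.
Only numpy, scipy, OpenCV 4.12 (cv2) and the standard library are available. Lean on these libraries where they do the work, as an engineer would, in place of code of your own. Each camera call takes 0.05 s, during which the arm holds its last target. There are 200 camera calls.

## Working session

There is one attempt and no reset: what is moved stays moved. The work goes in short steps, Python scripts to look and compute and a shell command to move; the robot and the scene stay as the last step left them, time stands still between calls to the robot, and variables do not carry over. Pictures are saved under pics/ and viewed, at most 10 in all, crops included, and the job is handed in when it is done.

```bash
ls; mkdir -p pics
python3 - <<'E'
from bench import r, optics
import cv2,numpy as np
for n in("scene","side"):
    s=optics.snapshot(n); cv2.imwrite(f"pics/{n}0.png",s["pixels"]); np.savez(f"{n}0.npz",**s)
    print(n,s["fx"],s["fy"],s["cx"],s["cy"],s.keys(),np.round(s["pose"],3).tolist())
print(r.sense())
E
```

```text
pics
scene 394.55294073196814 394.55294073196814 322.6704781746565 205.0141092035032 dict_keys(['pixels', 'fx', 'fy', 'cx', 'cy', 'pose']) [[0.711, -0.59, 0.384, 874.059], [0.704, 0.607, -0.37, -336.04], [-0.015, 0.533, 0.846, 919.881], [0.0, 0.0, 0.0, 1.0]]
side 410.27682975219875 410.27682975219875 313.10002381094586 195.99364774493966 dict_keys(['pixels', 'fx', 'fy', 'cx', 'cy', 'pose']) [[-0.969, 0.199, -0.146, 371.49], [-0.246, -0.733, 0.634, 558.218], [0.019, 0.65, 0.76, 772.394], [0.0, 0.0, 0.0, 1.0]]
{'time': 0.1, 'joint_pos': array([-7.82316117e+01,  7.51052323e+00,  8.53215178e+01, -4.75503752e-04,
        8.72604809e+01, -4.89230034e+00]), 'qd': array([ 0.03358323, -0.12508988, -0.12160449, -0.01331042, -0.01419144,
        0.02538777]), 'joint_efforts': array([ 3.74664469e-04, -5.70951426e+01, -5.01941156e+01, -2.83935005e-04,
        8.20744608e-03, -1.73112579e-05]), 'tool_pos': array([ 171.95103167, -574.33801549,  230.36659197]), 'tcp_rot': array([-1.79907775e+02, -7.41735053e-03,  1.66607057e+01]), 'ft_force': array([ 0.18715409, -0.24525499,  0.38671826]), 'wrist_torque': array([ 0.02933239, -0.0130697 , -0.00076834]), 'grip_force': 0.0, 'finger_gap': 85.30875139712373}
```

View pics/scene0.png

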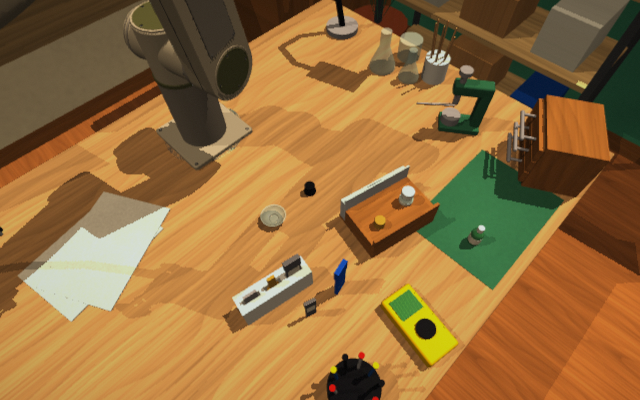

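View pics/side0.png

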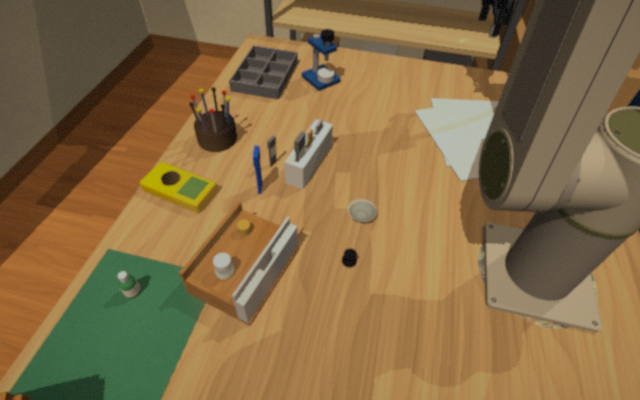

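The scene view shows three candidates: a grey holder in the stand at (291,267), a small grey one beside it at (310,308), and a blue one at (341,277). The one in the stand fits, since it is grey, the larger of the two greys and has a thick head. The shelf is at about (385,210). I'll confirm with enlarged crops.

Run:
```python
import cv2,numpy as np
a=cv2.imread("pics/scene0.png");b=cv2.imread("pics/side0.png")
f=lambda im,x,y,w,h,k:cv2.resize(im[y:y+h,x:x+w],None,fx=k,fy=k,interpolation=cv2.INTER_CUBIC)
top=np.hstack([f(a,225,240,133,100,3),f(a,325,160,133,100,3)])
bot=np.hstack([f(b,240,110,133,100,3),f(b,175,200,133,120,3)[:300] if 0 else f(b,178,205,133,100,3)])
bot2=np.hstack([f(b,240,110,133,100,3),f(b,178,205,133,100,3)])
cv2.imwrite("pics/crop1.png",np.vstack([top,bot2]))
```

```text
(no output)
```

View pics/crop1.png

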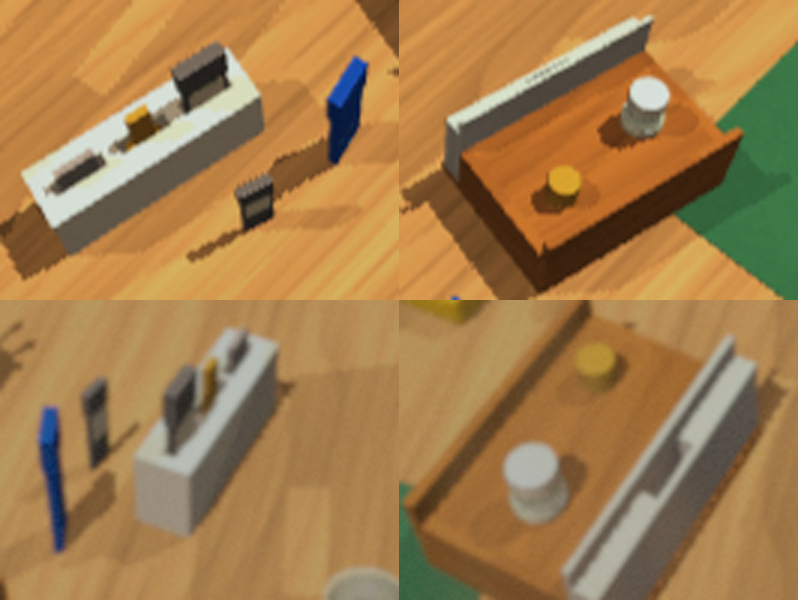

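The crop confirms it: the grey holder with the thick head is in the stand's slot nearest the shelf. The pocket notch shows in the side view at about (262,262). Next I'll triangulate.

```bash
cat > h.py <<'E'
import numpy as np
from scipy.optimize import least_squares
def proj(s,P):
    T=np.linalg.inv(s["pose"]);P=np.atleast_2d(P);c=P@T[:3,:3].T+T[:3,3]
    return np.c_[float(s["fx"])*c[:,0]/-c[:,2]+float(s["cx"]),-float(s["fy"])*c[:,1]/-c[:,2]+float(s["cy"])]
def onplane(s,uv,z):
    uv=np.atleast_2d(uv);T=s["pose"]
    d=np.c_[(uv[:,0]-s["cx"])/s["fx"],-(uv[:,1]-s["cy"])/s["fy"],-np.ones(len(uv))]@T[:3,:3].T
    return T[:3,3]+d*((z-T[2,3])/d[:,2])[:,None]
def tf(p,L):
    a=np.radians(p[2]);c,s=np.cos(a),np.sin(a);L=np.array(L,float)
    return np.c_[c*L[:,0]-s*L[:,1]+p[0],s*L[:,0]+c*L[:,1]+p[1],L[:,2]]
def fit(obs,p0):
    f=lambda p:np.concatenate([(proj(s,tf(p,L))-uv).ravel() for s,uv,L in obs])
    q=least_squares(f,p0,x_scale=[10,10,1],loss="soft_l1");return q.x,np.round(f(q.x).reshape(-1,2),1).tolist()
E
python3 - <<'E'
from h import *
A=np.load("scene0.npz");B=np.load("side0.npz")
sc=np.array([[232.3,297.3],[249,312.7],[312.3,272.3],[301,255]]);sd=np.array([[285,162.3],[303.3,168.3],[332.7,124.3],[317.3,119.3]])
print(onplane(A,sc,75).round(1).tolist(),onplane(B,sd,75).round(1).tolist())
a=onplane(A,[[341,199.3],[409.3,166]],105);b=onplane(B,[[(565-399)/3+178,(570-300)/3+205],[(732-399)/3+178,(338-300)/3+205]],105)
print(a.round(1).tolist(),b.round(1).tolist())
print("lip front ends side",onplane(B,[[297.3,226.7],[240.5,304]],85).round(1).tolist())
print("pocket",onplane(B,[[(640-399)/3+178,(492-300)/3+205],[(690-399)/3+178,(444-300)/3+205]],85).round(1).tolist())
hd=onplane(A,[[(173)/3+225,70/3+240],[225/3+225,45/3+240]],138);print(hd.round(1).tolist())
E
```

```text
[[517.3, -277.8, 75.0], [570.4, -273.9, 75.0], [601.8, -112.5, 75.0], [551.9, -100.7, 75.0]] [[597.3, -109.2, 75.0], [549.6, -101.4, 75.0], [517.3, -278.2, 75.0], [561.4, -287.3, 75.0]]
[[525.2, 63.3, 105.0], [581.5, 261.5, 105.0]] [[579.4, 261.6, 105.0], [533.3, 70.9, 105.0]]
lip front ends side [[514.9, 74.4, 85.0], [566.8, 266.0, 85.0]]
pocket [[559.6, 189.8, 85.0], [539.9, 147.4, 85.0]]
[[561.9, -159.3, 138.0], [574.4, -119.8, 138.0]]
```

```bash
cat >> h.py <<'E'
from scipy.spatial.transform import Rotation as Ro
def delta(goal,yaw,cur=None,rpy=None):
    from bench import r
    s=r.sense();R=Ro.from_euler("xyz",s["tcp_rot"] if rpy is None else rpy,degrees=True)
    p=s["tool_pos"] if cur is None else cur
    G=Ro.from_euler("xyz",[180,0,yaw],degrees=True)
    print("rotvec",(R.inv()*G).as_rotvec(degrees=True).round(2),"d",R.inv().apply(np.array(goal)-p).round(2))
E
python3 -c "
from h import *
delta([569,-138,240],79,[172.051,-574.807,231.292],[180,0,16.661])"
```

```text
rotvec [  0.     0.   -62.34] d [ 505.52 -304.66   -8.71]
```

Careful with the scale: shifts go in units of 20 mm and turns go in units of 5 degrees. That gives: 410 mm is 20.5, 360 mm is 18, -8 degrees is -1.6.

```bash
echo '[[0, 0, -1.6, 3, -1.8, -0.45, 85], [0, 0, -3.2, 5.5, -3.3, -0.45, 85], [0, 0, -4.8, 8, -4.85, -0.45, 85], [0, 0, -6.4, 10.5, -6.35, -0.45, 85], [0, 0, -8, 13, -7.85, -0.45, 85], [0, 0, -9.6, 15.5, -9.35, -0.45, 85], [0, 0, -11, 18, -10.85, -0.45, 85], [0, 0, -12.46, 20.5, -12.35, -0.45, 85]]' | python3 -m handwheel; python3 -c "
from h import *
delta([569,-138,240],79)"
```

```text
time: 1.1
tool_pos: [494.9, -218.9, 240.0]
tcp_rot: [-180.0, -0.0, 79.2]
ft_force: [0.6, -0.6, 0.5]
finger_gap: 85.0
grip_force: 0.0
rotvec [-0.02 -0.    0.2 ] d [9.338e+01 5.763e+01 1.000e-02]
```

To row units: 93.4 mm is 4.67, 57.6 mm is 2.88, 0.2 degrees is 0.04.

```bash
echo '[[0, 0, 0.04, 2.25, 1.4, 0, 85], [0, 0, 0.04, 4.67, 2.88, 0, 85], [0, 0, 0.04, 4.67, 2.88, 0, 85]]' | python3 -m handwheel
python3 - <<'E'
from bench import optics
import cv2,numpy as np
s=optics.snapshot("wrist");np.savez("w1.npz",**s);cv2.imwrite("pics/w1.png",s["pixels"]);print(s["pose"].round(2))
E
```

```text
time: 1.48
tool_pos: [570.0, -136.5, 239.3]
tcp_rot: [-179.9, -0.1, 79.0]
ft_force: [-0.7, 0.4, -0.4]
finger_gap: 85.1
grip_force: 0.0
[[ 9.8000e-01  1.8000e-01  5.0000e-02  5.8354e+02]
 [-1.9000e-01  9.5000e-01  2.6000e-01 -6.9460e+01]
 [-0.0000e+00 -2.7000e-01  9.6000e-01  3.8134e+02]
 [ 0.0000e+00  0.0000e+00  0.0000e+00  1.0000e+00]]
```

View pics/w1.png

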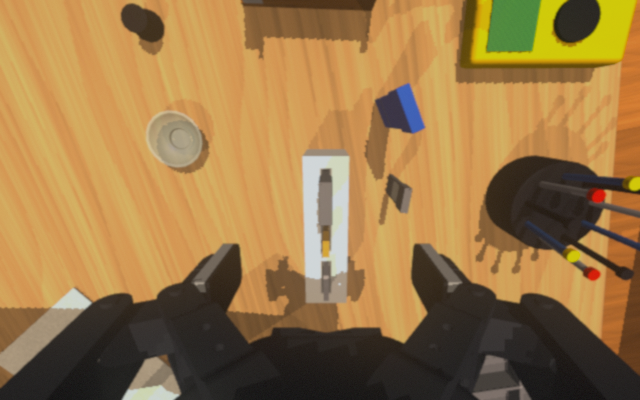

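The wrist view shows the head's top face at columns 319-332 and rows 181-225, and the stand's top corners at (304,157), (349,157), (347,302) and (304,302).

Run:
```python
from h import *
W=np.load("w1.npz");A=np.load("scene0.npz");B=np.load("side0.npz")
print(W["fx"],onplane(W,[[319,203],[332,203],[325.5,181],[325.5,225]],138).round(1).tolist())
print(onplane(W,[[325.5,203]],138))
L=np.array([[-25,90,75],[25,90,75],[25,-90,75],[-25,-90,75]])
w=np.array([[304,157],[349,157],[347,302],[304,302]])
sc=np.array([[301,255],[312.3,272.3],[249,312.7],[232.3,297.3]]);sd=np.array([[303.3,168.3],[285,162.3],[317.3,119.3],[332.7,124.3]])
for o in ([(W,w,L)],[(A,sc,L)],[(B,sd,L[[0,1,3,2]][[0,1,3,2]])] ):
    print(fit(o,[558,-192,-11])[0].round(1))
p=fit([(W,w,L)],[558,-192,-11]);print(p[1],tf(p[0],[[0,55,138]]))
delta([568,-139,190],79)
```

```text
287.5573337239681 [[563.8, -138.6, 138.0], [575.0, -140.8, 138.0], [573.2, -120.2, 138.0], [565.5, -160.0, 138.0]]
[[ 569.40065417 -139.6651331   138.        ]]
[ 559.  -195.6  -11.3]
[ 559.1 -193.4  -11.2]
[ 556.5 -194.   -10.9]
[[-1.1, -0.8], [1.0, -0.5], [-1.1, 1.2], [1.2, 1.0]] [[ 569.73272498 -141.63371616  138.        ]]
rotvec [-0.09 -0.01 -0.05] d [-1.   -0.67 49.36]
```

To row units: 138 mm is 6.9, -1.7 mm is -0.085.

```bash
echo '[[0, 0, 0, -0.085, 0.03, 2, 85], [0, 0, 0, -0.085, 0.03, 4, 85], [0, 0, 0, -0.085, 0.03, 5.75, 60], [0, 0, 0, -0.085, 0.03, 6.9, 50], [0, 0, 0, -0.085, 0.03, 6.9, 40], [0, 0, 0, -0.085, 0.03, 6.9, 35]]' | python3 -m handwheel 30
python3 - <<'E'
from bench import optics,r
import cv2
s=optics.snapshot("wrist");cv2.imwrite("pics/w2.png",s["pixels"][100:400,120:520]);print(r.sense()["tool_pos"])
E
```

```text
time: 2.28
tool_pos: [568.9, -142.6, 103.5]
tcp_rot: [179.9, 0.0, 78.7]
ft_force: [-0.5, 0.4, 0.4]
finger_gap: 35.0
grip_force: 0.0
[ 569.46414684 -142.64070755  104.05613171]
```

View pics/w2.png

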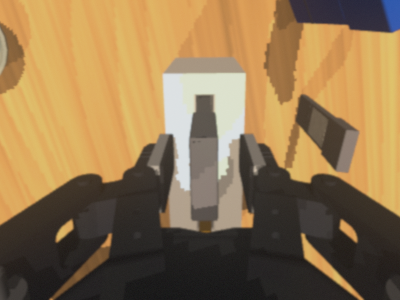

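The fingers straddle the head, which is at crop columns 191-218 with the pads at 172 and 242. Closing now.

To row units: 1.5 mm is 0.075.

```bash
echo '[[0, 0, 0, 0.075, 0, 0, 20], [0, 0, 0, 0.075, 0, 0, 5], [0, 0, 0, 0.075, 0, 0, 5], [0, 0, 0, 0.075, 0, 0, 5], [0, 0, 0, 0.075, 0, 0, 5]]' | python3 -m handwheel 60; python3 -c "
from bench import r
for i in range(3):print(r.sense())"
```

```text
time: 2.95
tool_pos: [569.8, -140.5, 103.7]
tcp_rot: [179.9, 0.0, 78.8]
ft_force: [-0.9, -0.1, 6.3]
finger_gap: 11.5
grip_force: 59.4
{'time': 2.95, 'joint_pos': array([-1.88518512e+01,  1.07855393e+01,  9.52569683e+01,  8.69056830e-04,
        7.38379215e+01, -7.62567580e+00]), 'qd': array([-0.03646882, -0.05412861,  0.04197591, -0.05441886, -0.04862682,
        0.02982518]), 'joint_efforts': array([-8.43407284e-02, -5.33181989e+01, -4.43592668e+01, -9.19498882e-03,
       -5.65217435e-01, -3.17666927e-03]), 'tool_pos': array([ 569.84086403, -140.45747894,  103.74702281]), 'tcp_rot': array([1.79881376e+02, 1.50392813e-02, 7.87735680e+01]), 'ft_force': array([-0.93809644, -0.0767328 ,  6.27980058]), 'wrist_torque': array([ 0.12395572,  0.39323974, -0.04088375]), 'grip_force': 59.38663065433502, 'finger_gap': 11.529184630351509}
{'time': 2.95, 'joint_pos': array([-1.88518512e+01,  1.07855393e+01,  9.52569683e+01,  8.69056830e-04,
        7.38379215e+01, -7.62567580e+00]), 'qd': array([-0.03646882, -0.05412861,  0.04197591, -0.05441886, -0.04862682,
        0.02982518]), 'joint_efforts
[... 451 characters left out ...]
e': 2.95, 'joint_pos': array([-1.88518512e+01,  1.07855393e+01,  9.52569683e+01,  8.69056830e-04,
        7.38379215e+01, -7.62567580e+00]), 'qd': array([-0.03646882, -0.05412861,  0.04197591, -0.05441886, -0.04862682,
        0.02982518]), 'joint_efforts': array([-8.43407284e-02, -5.33181989e+01, -4.43592668e+01, -9.19498882e-03,
       -5.65217435e-01, -3.17666927e-03]), 'tool_pos': array([ 569.84086403, -140.45747894,  103.74702281]), 'tcp_rot': array([1.79881376e+02, 1.50392813e-02, 7.87735680e+01]), 'ft_force': array([-0.93809644, -0.0767328 ,  6.27980058]), 'wrist_torque': array([ 0.12395572,  0.39323974, -0.04088375]), 'grip_force': 59.38663065433502, 'finger_gap': 11.529184630351509}
```

To row units: -142 mm is -7.1, -120 mm is -6.

```bash
echo '[[0, 0, 0, 0, 0, -0.4, 5], [0, 0, 0, 0, 0, -1.1, 5], [0, 0, 0, 0, 0, -2.1, 5], [0, 0, 0, 0, 0, -3.25, 5], [0, 0, 0, 0, 0, -4.5, 5], [0, 0, 0, 0, 0, -6, 5], [0, 0, 0, 0, 0, -7.1, 5], [0, 0, 0, 0, 0, -7.1, 5]]' | python3 -m handwheel
python3 - <<'E'
from h import *
delta([535,85,246],75)
from bench import optics
import cv2
for n in("scene","side"):
    s=optics.snapshot(n);cv2.imwrite(f"pics/{n}1.png",s["pixels"])
E
```

```text
time: 3.95
tool_pos: [570.5, -140.8, 248.1]
tcp_rot: [179.7, 0.0, 78.8]
ft_force: [-0.0, -0.8, -0.5]
finger_gap: 11.3
grip_force: 58.5
rotvec [0.34 0.03 3.76] d [214.55 -78.83   1.5 ]
```

```bash
echo '[[0, 0, 0.2, 2, -0.75, 0, 5], [0, 0, 0.4, 4.5, -1.65, 0, 5], [0, 0, 0.6, 7, -2.6, 0, 5], [0, 0, 0.76, 9.25, -3.4, 0, 5], [0, 0, 0.76, 10.7, -3.95, 0, 5], [0, 0, 0.76, 10.7, -3.95, 0, 5], [0, 0, 0.76, 10.7, -3.95, 0, 5]]' | python3 -m handwheel
python3 - <<'E'
from bench import optics,r
import cv2,numpy as np
s=optics.snapshot("wrist");np.savez("w3.npz",**s)
cv2.imwrite("pics/w3.png",cv2.resize(s["pixels"][0:240,160:480],None,fx=2.5,fy=2.5,interpolation=cv2.INTER_CUBIC));print(r.sense()["tool_pos"],r.sense()["tcp_rot"])
E
```

```text
time: 4.92
tool_pos: [532.8, 84.6, 243.2]
tcp_rot: [-179.9, 0.1, 75.0]
ft_force: [-1.2, 0.3, -0.7]
finger_gap: 10.7
grip_force: 58.5
[532.97142103  84.20400526 243.47812339] [-1.79934567e+02  4.43843313e-02  7.49298450e+01]
```

View pics/w3.png

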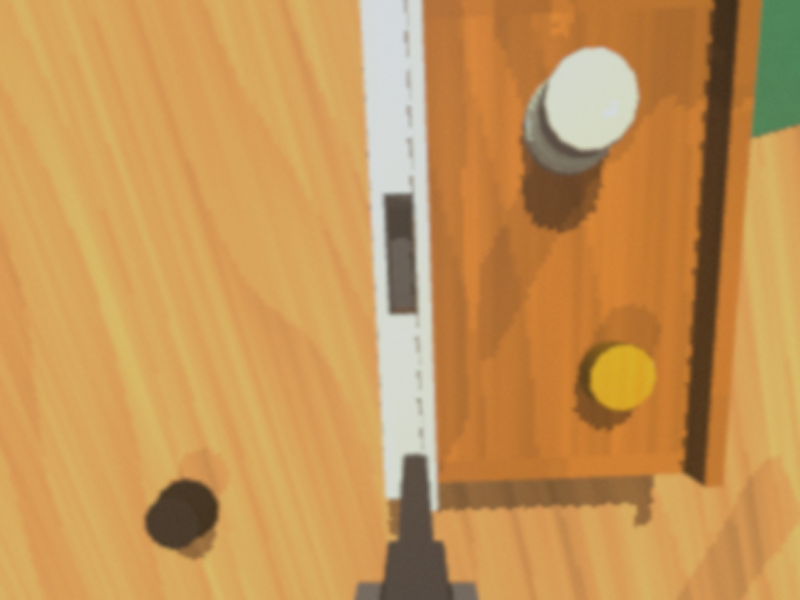

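The wrist view shows the pocket mouth with crop corners (384,194), (411,194), (416,314) and (390,314). The rail front edge runs from (362,0) to (386,498), and the plate's rear top edge from (423,0) to (437,510).

Run:
```python
from h import *
W=np.load("w3.npz");c=lambda a:np.array(a,float)/2.5+[160,0]
le=onplane(W,c([[384,194],[390,314]]),85);re=onplane(W,c([[411,194],[416,314]]),105)
fr=onplane(W,c([[362,0],[386,498]]),85);rr=onplane(W,c([[423,0],[437,510]]),105)
for n,e in zip(("lipin","platein","lipfront","platerear"),(le,re,fr,rr)):
    d=e[0]-e[1];print(n,e.round(1).tolist(),"yaw",np.degrees(np.arctan2(-d[0],d[1])).round(2),np.linalg.norm(d).round(1))
obs=[(W,c([[384,194],[390,314]]),np.array([[-6,23,85],[-6,-23,85]]))]
# line-based estimate of pocket
L=np.array([[-6,23,85],[-6,-23,85]])
print(fit([(W,c([[384,194],[390,314]]),L)],[549,167,-15])[0])
y=np.radians(-15);ux=np.array([np.cos(y),np.sin(y)])
for n,e,o in zip(("lipin","platein","lipfront","platerear"),(le,re,fr,rr),(-6,6,-11,11)):
    d=e[0]-e[1];nn=np.array([d[1],-d[0]])/np.hypot(d[0],d[1]);print(n,"n.p of pocket",nn@e[0,:2]-o, nn)
# foot centre visible? expected foot of ticket
import bench
s=bench.r.sense();p=s["tool_pos"]
a=np.radians(-15);h=[4*np.cos(a),4*np.sin(a)]
print("tool",p, proj(W,[[p[0],p[1],p[2]-95.7]])*1-[160,0])
```

```text
lipin [[549.1, 190.5, 85.0], [539.2, 146.4, 85.0]] yaw -12.56 45.2
platein [[558.6, 185.3, 105.0], [549.5, 144.1, 105.0]] yaw -12.5 42.1
lipfront [[559.0, 255.6, 85.0], [516.9, 72.3, 85.0]] yaw -12.95 188.1
platerear [[578.4, 243.2, 105.0], [537.8, 67.2, 105.0]] yaw -13.0 180.6
[549.99411334 167.06742666 -12.57532447]
lipin n.p of pocket 500.47944231226114 [ 0.97605132 -0.2175404 ]
platein n.p of pocket 499.30540340414234 [ 0.97630353 -0.21640566]
lipfront n.p of pocket 498.5242831288351 [ 0.97457534 -0.22406005]
platerear n.p of pocket 497.90172541374466 [ 0.97436445 -0.22497538]
tool [532.97142103  84.20400526 243.47812339] [[165.82518898 201.45530679]]
```

Run:
```python
from h import *
delta([547.3,167.8,216],77)
```

```text
rotvec [-0.07  0.04 -2.07] d [84.47 -7.87 27.42]
```

```bash
echo '[[0, 0, -0.2, 1.5, -0.2, 0, 5], [0, 0, -0.4, 3.25, -0.4, 0, 5], [0, 0, -0.4, 4.2, -0.4, 0.5, 5], [0, 0, -0.4, 4.225, -0.4, 1, 5], [0, 0, -0.4, 4.225, -0.4, 1.35, 5], [0, 0, -0.4, 4.225, -0.4, 1.35, 5], [0, 0, -0.4, 4.225, -0.4, 1.35, 5]]' | python3 -m handwheel
python3 - <<'E'
from bench import optics,r
import cv2,numpy as np
s=optics.snapshot("wrist");np.savez("w4.npz",**s)
b=optics.snapshot("side");np.savez("b4.npz",**b)
f=lambda im,x,y,w,h,k:cv2.resize(im[y:y+h,x:x+w],None,fx=k,fy=k,interpolation=cv2.INTER_CUBIC)
cv2.imwrite("pics/w4.png",np.hstack([f(s["pixels"],250,100,130,180,3),f(b["pixels"],200,180,130,180,3)]));print(r.sense()["tool_pos"],r.sense()["tcp_rot"])
E
```

```text
time: 5.85
tool_pos: [547.6, 168.0, 217.6]
tcp_rot: [180.0, -0.0, 76.9]
ft_force: [-0.0, -0.1, -0.8]
finger_gap: 11.3
grip_force: 58.5
[547.73758969 168.32457314 217.92384258] [ 1.79945573e+02 -2.13092642e-02  7.69302118e+01]
```

View pics/w4.png

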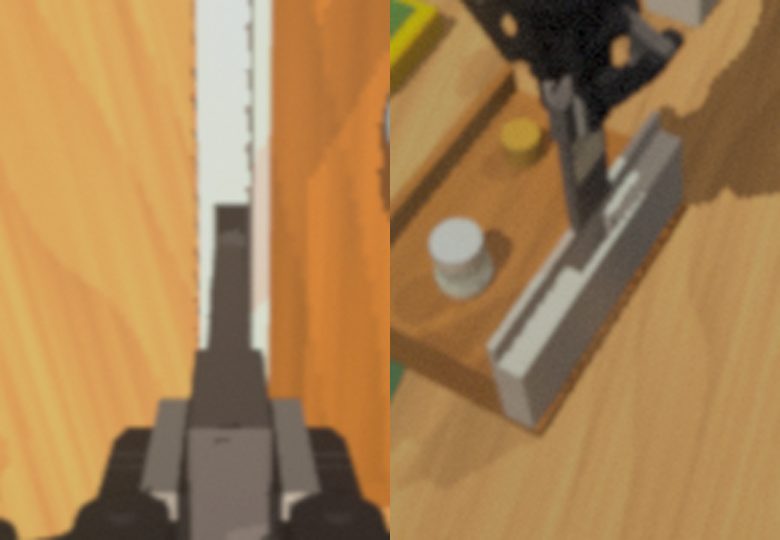

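The wrist crop shows the ticket foot edge at (220-243, 232) and the pocket's far end at (216-248, 205), so the foot is over the pocket. I'll check the residuals numerically.

Run:
```python
from h import *
W=np.load("w4.npz");c=lambda a:np.array(a,float)/3+[250,100]
n=np.array([.9744,-.225]);t=np.array([.225,.9744])
f=lambda a,z:(lambda e:np.c_[e@n,e@t].round(1).tolist())(onplane(W,c(a),z)[:,:2])
print("pocket far end (want n 492,504; t 309.6)",f([[216,205],[248,205]],85), f([[249,205]],105))
print("front edge n,t",f([[192,0],[203,350]],85),"plate rear",f([[272,0],[270,370]],105))
for z in(120,123):print("foot far end (t centre+18)",f([[220,232],[243,232]],z))
from bench import r
p=r.sense()["tool_pos"][:2];print("tcp",p@n,p@t)
```

```text
pocket far end (want n 492,504; t 309.6) [[492.6, 309.1], [502.9, 309.1]] [[502.7, 312.5]]
front edge n,t [[485.6, 371.5], [488.0, 260.0]] plate rear [[508.8, 370.3], [509.6, 260.2]]
foot far end (t centre+18) [[494.1, 307.3], [500.6, 307.3]]
foot far end (t centre+18) [[494.2, 307.9], [500.6, 307.9]]
tcp 495.84247843284754 287.2564217509462
```

```bash
echo '[[0, 0, 0, -0.05, -0.025, 0.7, 5], [0, 0, 0, -0.075, -0.05, 1.35, 5], [0, 0, 0, -0.075, -0.05, 1.35, 5], [0, 0, 0, -0.075, -0.05, 1.35, 5]]' | python3 -m handwheel; echo '[[0, 0, 0, 0, 0.05, 0, 5], [0, 0, 0, 0, 0.1, 0, 5], [0, 0, 0, 0, 0.15, 0, 5], [0, 0, 0, 0, 0.15, 0, 5]]' | python3 -m handwheel; echo '[[0, 0, 0, 0, 0.05, 0, 5], [0, 0, 0, 0, 0.05, 0, 5]]' | python3 -m handwheel; echo '[[0, 0, 0, 0, 0.05, 0, 5], [0, 0, 0, 0, 0.05, 0, 5]]' | python3 -m handwheel
```

```text
time: 6.45
tool_pos: [546.0, 167.4, 190.1]
tcp_rot: [-180.0, 0.0, 77.0]
ft_force: [0.0, 1.1, -0.0]
finger_gap: 11.1
grip_force: 58.5
time: 6.95
tool_pos: [549.2, 166.8, 190.4]
tcp_rot: [180.0, -0.0, 77.0]
ft_force: [-0.6, 0.7, -1.0]
finger_gap: 11.3
grip_force: 58.5
time: 7.2
tool_pos: [550.0, 166.5, 190.3]
tcp_rot: [-180.0, 0.0, 77.0]
ft_force: [-0.1, 1.1, -0.2]
finger_gap: 11.0
grip_force: 58.5
time: 7.45
tool_pos: [550.8, 166.3, 190.3]
tcp_rot: [-180.0, 0.0, 77.0]
ft_force: [-1.0, -0.2, -0.3]
finger_gap: 11.3
grip_force: 58.7
```

```bash
for i in 1; do :; done; echo '[[0, 0, 0, 0, 0.05, 0, 5], [0, 0, 0, 0, 0.05, 0, 5]]' | python3 -m handwheel|sed -n 2,4p; echo '[[0, 0, 0, 0, 0.05, 0, 5], [0, 0, 0, 0, 0.05, 0, 5]]' | python3 -m handwheel|sed -n 2,4p
```

```text
tool_pos: [551.4, 166.3, 190.2]
tcp_rot: [-179.9, 0.0, 77.0]
ft_force: [-5.6, -0.2, 3.1]
tool_pos: [551.8, 166.2, 190.2]
tcp_rot: [-179.9, 0.0, 77.0]
ft_force: [-7.8, 0.7, 5.1]
```

```bash
python3 -c "
from bench import r
print(r.sense()['ft_force'],r.sense()['wrist_torque'])"
```

```text
[-7.75150345  0.74557851  5.05392105] [0.35871172 1.99792299 0.05530367]
```

To row units: -3.8 mm is -0.19, 15 mm is 0.75.

```bash
echo '[[0, 0, 0, 0, -0.19, 0, 5], [0, 0, 0, 0, -0.19, 0, 5], [0, 0, 0, 0, -0.19, 0.2, 5], [0, 0, 0, 0, -0.19, 0.4, 5], [0, 0, 0, 0, -0.19, 0.6, 5], [0, 0, 0, 0, -0.19, 0.75, 5], [0, 0, 0, 0, -0.19, 0.75, 5]]' | python3 -m handwheel | sed -n 2,4p; python3 -c "
from bench import r
print(r.sense()['wrist_torque'])"
```

```text
tool_pos: [549.0, 166.7, 174.8]
tcp_rot: [-180.0, 0.0, 77.0]
ft_force: [-0.0, 0.8, -0.6]
[-0.0190173  -0.03399439 -0.05273796]
```

In the pocket with no contact force. Continuing down.

```bash
echo '[[0, 0, 0, 0, 0, 0.25, 5], [0, 0, 0, 0, 0, 0.5, 5], [0, 0, 0, 0, 0, 0.75, 5], [0, 0, 0, 0, 0, 0.9, 5], [0, 0, 0, 0, 0, 0.9, 5]]' | python3 -m handwheel | sed -n 2,6p;echo '[[0, 0, 0, 0, 0, 0.1, 5], [0, 0, 0, 0, 0, 0.2, 5], [0, 0, 0, 0, 0, 0.2, 5]]' | python3 -m handwheel | sed -n 2,6p
```

```text
tool_pos: [549.0, 166.7, 156.9]
tcp_rot: [-180.0, 0.0, 77.0]
ft_force: [0.7, -0.4, -0.4]
finger_gap: 11.2
grip_force: 58.7
tool_pos: [549.1, 166.7, 153.1]
tcp_rot: [-180.0, 0.0, 77.0]
ft_force: [0.1, -0.1, -0.7]
finger_gap: 11.6
grip_force: 58.7
```

```bash
echo '[[0, 0, 0, 0, 0, 0.075, 5], [0, 0, 0, 0, 0, 0.15, 5], [0, 0, 0, 0, 0, 0.15, 5]]' | python3 -m handwheel | sed -n 2,6p;echo '[[0, 0, 0, 0, 0, 0.075, 5], [0, 0, 0, 0, 0, 0.15, 5], [0, 0, 0, 0, 0, 0.15, 5]]' | python3 -m handwheel | sed -n 2,6p;echo '[[0, 0, 0, 0, 0, 0.075, 5], [0, 0, 0, 0, 0, 0.15, 5], [0, 0, 0, 0, 0, 0.15, 5]]' | python3 -m handwheel | sed -n 2,6p
```

```text
tool_pos: [549.4, 166.8, 150.7]
tcp_rot: [180.0, -0.0, 77.0]
ft_force: [-1.9, 0.4, 4.6]
finger_gap: 11.4
grip_force: 59.3
tool_pos: [549.4, 166.8, 147.6]
tcp_rot: [180.0, -0.0, 77.0]
ft_force: [-1.8, -0.5, 5.3]
finger_gap: 11.2
grip_force: 59.6
tool_pos: [549.5, 166.8, 144.9]
tcp_rot: [180.0, -0.0, 77.0]
ft_force: [-2.2, -0.2, 8.4]
finger_gap: 11.5
grip_force: 59.8
```

```bash
echo '[[0, 0, 0, 0, 0, 0.075, 5], [0, 0, 0, 0, 0, 0.15, 5], [0, 0, 0, 0, 0, 0.15, 5]]' | python3 -m handwheel | sed -n 2,6p;echo '[[0, 0, 0, 0, 0, 0.05, 5], [0, 0, 0, 0, 0, 0.075, 5], [0, 0, 0, 0, 0, 0.075, 5]]' | python3 -m handwheel | sed -n 2,6p;echo '[[0, 0, 0, 0, 0, 0.05, 5], [0, 0, 0, 0, 0, 0.05, 5]]' | python3 -m handwheel | sed -n 2,6p
```

```text
tool_pos: [549.6, 166.9, 142.2]
tcp_rot: [179.9, -0.0, 77.0]
ft_force: [-2.9, -0.7, 10.2]
finger_gap: 11.4
grip_force: 60.1
tool_pos: [549.6, 166.8, 141.0]
tcp_rot: [179.9, -0.0, 77.0]
ft_force: [-2.5, -1.5, 11.0]
finger_gap: 11.0
grip_force: 60.2
tool_pos: [549.8, 166.9, 140.7]
tcp_rot: [179.9, -0.0, 77.0]
ft_force: [-5.1, -1.4, 15.2]
finger_gap: 11.5
grip_force: 60.9
```

The force has jumped at the stop, so I'll add a little more for a firm hold.

```bash
echo '[[0, 0, 0, 0, 0, 0.04, 5], [0, 0, 0, 0, 0, 0.04, 5]]' | python3 -m handwheel 70| sed -n 1,6p;echo '[[0, 0, 0, 0, 0, 0, 5], [0, 0, 0, 0, 0, 0, 5], [0, 0, 0, 0, 0, 0, 5], [0, 0, 0, 0, 0, 0, 5]]' | python3 -m handwheel | sed -n 1,6p
python3 - <<'E'
from bench import optics
import cv2,numpy as np
b=optics.snapshot("side");a=optics.snapshot("scene")
f=lambda im,x,y,w,h,k:cv2.resize(im[y:y+h,x:x+w],None,fx=k,fy=k,interpolation=cv2.INTER_CUBIC)
cv2.imwrite("pics/end.png",np.hstack([f(b["pixels"],220,210,80,110,5),f(a["pixels"],225,150,200,275,2)[:500] if 0 else cv2.resize(a["pixels"][150:370,220:380],(400,550))]))
E
```

```text
time: 12.2
tool_pos: [550.0, 166.9, 140.7]
tcp_rot: [179.9, -0.1, 77.0]
ft_force: [-5.6, -1.3, 19.4]
finger_gap: 11.0
grip_force: 69.2
time: 12.7
tool_pos: [550.0, 166.9, 140.7]
tcp_rot: [179.9, -0.1, 77.0]
ft_force: [-6.0, -2.0, 20.4]
finger_gap: 11.3
grip_force: 69.2
```

View pics/end.png

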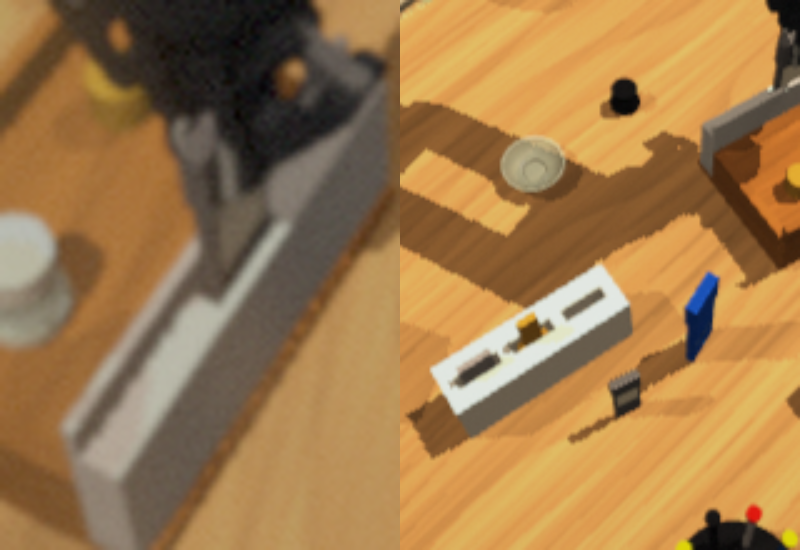

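The ticket sits in the pocket at crop (215,290). The stand's end slot is empty and the bystanders haven't moved. The TCP height stayed constant while the force rose to 20 N, and the foot is at 45 mm, so it is home.

```bash
python3 -c "
from bench import workorder
print(workorder.hand_in())"
```

```text
the job is handed in; nothing more can be done
None
```

The ticket holder is fully home in the shelf pocket, its foot on the shoe's stop (about 45 mm above the bench by the arm's reading), and the arm is still holding it down with about 20 N; the job is handed in after about 13 s, with no result shown.

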